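# Set up the portioning jig and hold its sprung stop open

### The job

Get the portioning jig ready for a partner to load: take the bench scraper out of its draining stand, slide it blade-down fully into the slotted guide on the jig and let go of it, then pull the jig's spring-loaded stop plate out until its pointer lines up with the fin of the length rider. Finish while still holding the stop plate there against its spring; leave the rider where it is set, and all the other things on the counter undisturbed.

Things in the scene. Friction and masses are not known exactly. Their poses are not given: they have to be found in the camera images.
- scraper_grip (a point): Centre of the bench scraper's handle, to grasp: pale wooden bar 108 mm long (own y), 22 thick (x), 26 high (z). Under it a steel blade 100 wide (y), 3 thick (x), 76 high, its edge 88 mm below this point; z points up, away from the edge. Same either way round; 0.14 to 0.25 kg. It starts upright, blade down, in the stand. Same axes as body scraper.
- scraper: The bench scraper as a whole; origin at the middle of its blade edge, 88 mm below scraper_grip, same axes.
- stand: Fixed draining stand, an aluminium block 66 (x) x 130 (y) mm with one slot along its y, top 44 mm above the counter; origin under its centre. The scraper's blade starts 34 mm deep in it, its edge 10 mm and its handle's centre 98 mm above the counter.
- jig: Fixed portioning jig: white board 320 (x) x 170 (y) x 15 mm, origin under its centre. Its +x is level and is the direction in which the stop plate is pulled out. It carries the slotted guide near its -x end, the gauge's tube along its +y edge and the rider's rail along its -y edge.
- slot (a point): Centre of the floor of the guide's slot, 15 mm above the counter; axes of the jig, slot along y. Two grey slotted posts, centred 43 mm either side along y, each 30 long, top 42 mm above this point. Slot 7 mm wide (x), flaring to 23 in the top 14 mm, 116 long (y) between end walls. A scraper fully in rests its edge on this floor, handle centre 88 mm above.
- stop_grip (a point): Grasp point on the stop plate, mid-thickness, 55 mm above the counter. Upright steel plate 14 mm thick (x), 118 wide (y: 71 mm to the +y side of this point, 47 to the -y side), 17 to 75 mm above the counter. Axes of the jig. At rest 117 mm along x and 25 along y from slot. A spring pulls it back: 3 N at rest, 50 N/m more (5.5 to 7.5 N at the mark).
- stop_tip (a point): Tip of the small pointer (4 mm thick) on the -y end of the stop plate, 58 mm above the counter; moves with the plate. From stop_grip: 0 along x, -58 mm along y, +3 mm up. Axes of the jig.
- stop (a joint): How far the stop plate has been pulled out, m: 0 at rest, 0.105 at its end stop. The plate is carried by a 13 mm rod that telescopes out of the tube on the jig (rod axis 59 mm along +y from stop_grip, 45 mm above the counter). Let go, it springs back at once.
- rider_mark (a point): On the upright dark steel fin (4 mm thick in x, top 63 mm above the counter) of the length rider, a small black block on the rail at the jig's -y edge; 58 mm above the counter, 13 mm farther along -y than the pointer's tip. Axes of the jig. The plate is at the mark when stop_tip is level with it along the jig's x: a pull of 50 to 90 mm. The rider slides (8 N) and must not be shifted.

How it is judged:
By the outcome, as a careful person would: the job done as asked, in the order asked, and still so for the second after the job is handed in, while the arm keeps its last pose, push and grip.
It also fails if it takes over 56 s, if anything falls off the work surface, if the arm or the gripper's body presses on something with over 40 N, if the wrist force passes 120 N, or if a joint passes its speed limit or range.

### The arm

A 6-joint arm with a two-finger parallel gripper is mounted at the origin on the work surface. World frame = base frame: x ahead of the robot, y to its left, z up, the work surface at z = 0. Lengths are in mm, angles in rad, forces in N, time in s.
With the tool pointing down it reaches from about 300 to 775 mm from the base axis. Payload 14.6 kg.
Tool frame: the origin (TCP) lies midway between the tips of the shut fingers; the grasp point (between the pads) lies 19 mm behind it; z points along the fingers, y is the line along which they close (so a half turn about z gives the same grasp; the last joint's range is limited). The gripper opens to 94 mm and grips with 3 to 60 N. Pads are 16 mm wide; open, the fingers measure 119 mm over their backs; the gripper's body (75 mm by 177 mm) begins 78 mm behind the grasp point.
Start: joints at [-0.067, 0.3, 1.521, -0, 1.321, -0.067], TCP at [549.99, -0.002, 205.446] pointing down, gripper open.
Joint ranges: [-3.03, 3.03], [-0.79, 2.21], [0.23, 2.52], [-1.04, 4.18], [0, 3.07], [-2.55, 2.55]. Speed limits (rad/s): [2.22, 2.22, 2.57, 3.14, 3.14, 3.14].

### API

Orientations are given as [roll, pitch, yaw] about the fixed x, y, z axes, in that order (R = Rz(yaw) Ry(pitch) Rx(roll)).
In Python, from cell import manip, camera gives the robot as it stands.
- The arm moves only by the tool move_arm, never from a script. Its arguments are lists of equal length, an entry for each row: "dp": the shift along the world's x, y, z in mm, a list of three; "rotation": the turn, a rotation vector about the world's x, y, z in rad, a list of three; "hand": the opening, from 0 (shut) to 1 (fully open). A call has 1 to 10 rows; each row shifts and turns the commanded pose from where the row before left it; what a row does not reach is not made up. A row lasts 1/8 s, in which the tool goes at most 62.5 mm and 10.7 degrees, less where a joint would pass 70% of its speed; a pose out of reach is approached as far as the arm can. A call with a gripper value outside its range is refused whole. The fingers move at their own pace and stop on an object; "newtons" is the grip in N (left out, the last holds). Time passes only in rows, so rows that do not move let the fingers close. It gives the time, the measured TCP pose, the force, the opening and the grip force at its end, in the units of the state.
- manip.read_state(): the state, without advancing time (a new reading comes with each control period).
- camera(name): name is "scene" or "side" or "wrist"; returns a dict with "image" (400x640x3 uint8, red, green, blue), "fx", "fy", "cx", "cy" (pixels), "k1" (the pictures are not rectified: a ray, as slopes to the right and down, at radius r is drawn at 1 + k1 r^2 times it, then the intrinsics apply), "R" (3x3) and "t" (3): a world point X has camera coordinates R X + t; the wrist camera has in their place "mount" (4x4, takes a point from camera to tool coordinates, whose origin is the TCP and whose axes are the flange's). Camera axes: x right, y down, z forward; pixel columns grow to the right and rows downward; lengths in mm; the calibration is good to about 2 mm. A picture is of the moment at which its call begins: read the wrist's pose just before it. There is no depth.
- manip.sign_off(): hands the job in; it is judged then, once.
The state is a dict: "clock": time; "joints": joint angles; "qd": joint speeds; "effort": joint torques, N m; "eef_pos": TCP position; "eef_rot": TCP orientation; "wrist_force": force on the tool from outside, world axes, zero at the start; "moment": the same for the moment, N m; "finger_gap": finger opening in mm; "finger_force": force on a finger pad.
Only numpy, scipy, OpenCV 4.12 (cv2) and the standard library are available. Lean on these libraries where they do the work, as an engineer would, in place of code of your own. Each camera call takes 0.05 s, during which the arm holds its last target. There are 200 camera calls.

## Working session

There is one attempt and no reset: what is moved stays moved. The work goes in short steps, Python scripts to look and compute and a tool call to move; the robot and the scene stay as the last step left them, time stands still between calls to the robot, and variables do not carry over. Pictures are saved under pics/ and viewed, at most 12 in all, crops included, and the job is handed in when it is done.

Besides the shell and the picture viewer there is one more tool, called after "Call:" by a JSON object that holds its "fn" and its "kwargs", one argument or row to a line. move_arm: Moves the arm, as the interface text tells. Its arguments: {"type":"object","properties":{"dp":{"type":"array","items":{"type":"array","items":{"type":"number"}}},"rotation":{"type":"array","items":{"type":"array","items":{"type":"number"}}},"hand":{"type":"array","items":{"type":"number"}},"newtons":{"type":"number"}},"required":["dp","rotation","hand"]}

```bash
ls; mkdir -p pics
cat > h.py <<'E'
import numpy as np, cv2
from cell import manip, camera
def ray(c,u,v):
    K=np.array([[c['fx'],0,c['cx']],[0,c['fy'],c['cy']],[0,0,1.]])
    xd=(u-c['cx'])/c['fx'];yd=(v-c['cy'])/c['fy'];x,y=xd,yd
    for _ in range(30):
        s=1+c['k1']*(x*x+y*y);x,y=xd/s,yd/s
    return np.array([x,y,1.])
def cast(c,u,v,z):
    R=np.array(c['R']);t=np.array(c['t']);o=-R.T@t;d=R.T@ray(c,u,v)
    return o+d*(z-o[2])/d[2]
def proj(c,X):
    p=np.array(c['R'])@np.array(X)+np.array(c['t']);x,y=p[:2]/p[2];s=1+c['k1']*(x*x+y*y)
    return np.array([c['fx']*x*s+c['cx'],c['fy']*y*s+c['cy']])
E
python3 - <<'E'
from h import *
import pickle
d={n:camera(n) for n in ("scene","side")}
pickle.dump(d,open('d0.pkl','wb'))
for n in d:
    c=d[n];cv2.imwrite(f'pics/{n}0.png',c['image'][:,:,::-1])
    R=np.array(c['R']);print(n,-R.T@np.array(c['t']),R[2],c['fx'],c['k1'])
E
```

```text
pics
scene [853.68528414 382.81195144 636.02034166] [-0.35870068 -0.57629706 -0.73431296] 441.37632190630103 -0.10989836655018129
side [ 558.25238123 -739.25908315  564.81449572] [ 0.00266888  0.82627956 -0.56325392] 366.70719379191087 -0.0651121149782552
```

View pics/scene0.png

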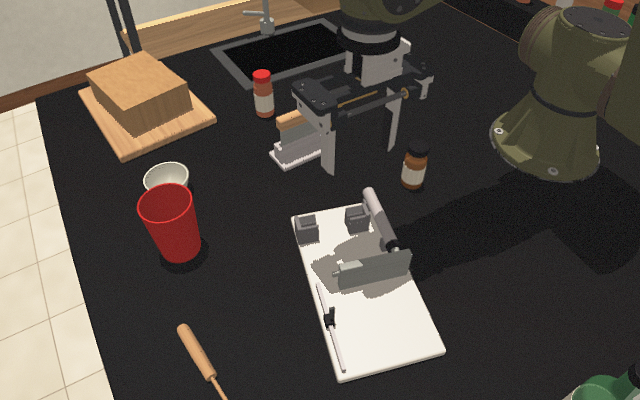

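View pics/side0.png

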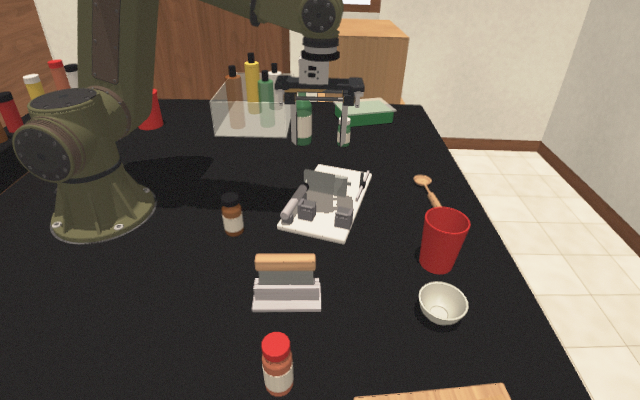

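The scene view shows the jig: its board corners are near (292,217), (445,352) and (338,381), the stop plate is at (340-412,250-290), and the rider is at (330,318). The side view shows the scraper handle at (256-315,255-270) in its stand, with the jig at (283-372,166-237). Next I'll measure these.

Run:
```python
from h import *
import pickle
d=pickle.load(open('d0.pkl','rb'))
s=d['scene'];q=d['side']
for n,pts in (('scene',[(292,217),(445,352),(338,381)]),('side',[(283,231),(331,237),(372,170),(325,166)])):
    for p in pts: print(n,p,cast(d[n],*p,15).round(1))
hsv=cv2.cvtColor(q['image'],cv2.COLOR_RGB2HSV)
roi=np.zeros(hsv.shape[:2],np.uint8);roi[245:282,245:325]=255
m=cv2.inRange(hsv,(5,60,90),(25,255,255))&roi
cs,_=cv2.findContours(m,0,2);c=max(cs,key=cv2.contourArea);print(cv2.boundingRect(c),cv2.minAreaRect(c))
a=cv2.resize(s['image'][180:390,280:455],None,fx=2.8,fy=2.8,interpolation=cv2.INTER_CUBIC)
b=cv2.resize(q['image'][160:245,275:380],None,fx=5,fy=5,interpolation=cv2.INTER_CUBIC)
e=cv2.resize(q['image'][245:315,245:330],None,fx=5,fy=5,interpolation=cv2.INTER_CUBIC)
cv2.imwrite('pics/a.png',a[:,:,::-1])
k=np.zeros((425+0,525+425,3),np.uint8)
cv2.imwrite('pics/b.png',b[:,:,::-1]);cv2.imwrite('pics/e.png',e[:,:,::-1])
```

```text
scene (292, 217) [615.  -96.7  15. ]
scene (445, 352) [552.6 252.4  15. ]
scene (338, 381) [710.3 203.4  15. ]
side (283, 231) [472.5 -77.6  15. ]
side (331, 237) [584.6 -94.7  15. ]
side (372, 170) [710.9 218.6  15. ]
side (325, 166) [569.3 235.4  15. ]
(254, 253, 62, 18) ((284.5, 261.5), (17.0, 61.0), 90.0)
```

View pics/a.png

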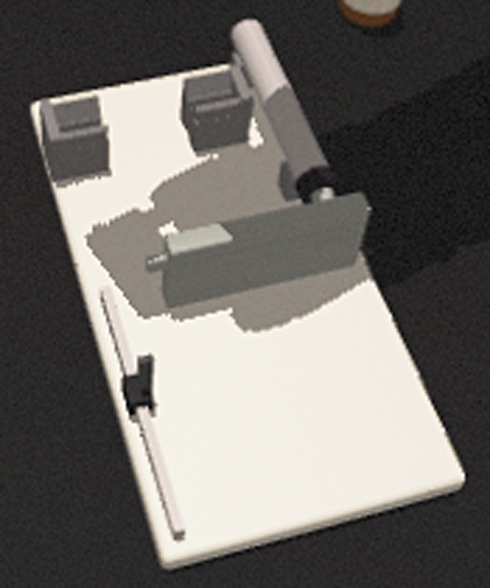

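View pics/b.png

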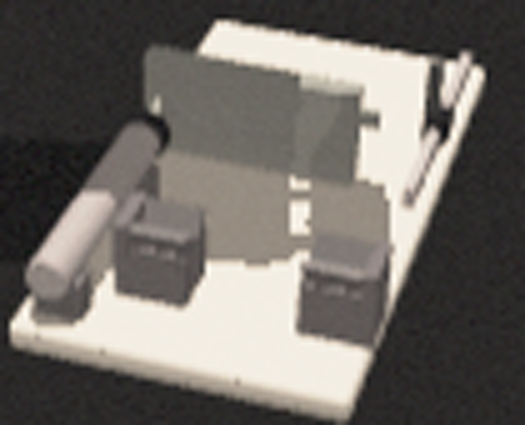

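View pics/e.png

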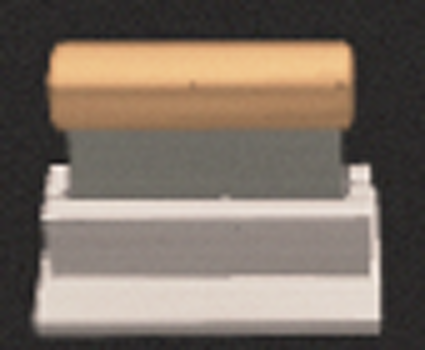

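Run:
```python
from h import *
import pickle
d=pickle.load(open('d0.pkl','rb'))
s=d['scene'];q=d['side']
S=lambda u,v,z:cast(s,280+u/2.8-.3,180+v/2.8-.3,z).round(1)[:2]
Q=lambda u,v,z:cast(q,275+u/5-.4,160+v/5-.4,z).round(1)[:2]
E=lambda u,v,z:cast(q,245+u/5-.4,245+v/5-.4,z).round(1)[:2]
print('handle far top',E(54,43,111),E(350,43,111),'near top',E(50,88,111),E(353,88,111),'near bot',E(55,130,85),E(350,130,85))
print('stand base near',E(35,322,0),E(381,322,0), E(35,332,0))
print('board scene',S(32,103,15),S(464,478,15),S(160,560,15))
print('board side',Q(12,330,15),Q(350,405,15),Q(485,70,15),Q(215,20,15))
print('plate top side L,R',Q(146,48,75),Q(362,82,75),'tip',Q(378,119,58))
print('plate top scene L,R',S(165,240,75),S(367,200,75),'tip',S(147,263,58))
print('posts top side -y: near L,R, far R',Q(302,265,57),Q(383,278,57),' +y:',Q(115,235,57),Q(190,250,57))
print('posts scene',S(44,143,57),S(107,133,57),S(100,98,57),S(183,110,57),S(250,98,57))
print('fin side top',Q(435,63,63),'scene',S(147,357,63))
```

```text
handle far top [ 444.3 -257.2] [ 550.1 -253. ] near top [ 446.5 -279.9] [ 551.8 -275.8] near bot [ 445.2 -274.6] [ 550.9 -270.6]
stand base near [ 433.3 -292.2] [ 564.1 -287.6] [ 434.1 -296.9]
board scene [615.7 -98.7] [550.4 250.8] [710.6 200.9]
board side [456.3 -58.2] [ 615.4 -106.1] [707.5 197.2] [546.5 249.2]
plate top side L,R [511.7 108.9] [625.5  79.4] tip [634.5  70.7]
plate top scene L,R [625.4  72.1] [513.9 109.8] tip [635.4  70.2]
posts top side -y: near L,R, far R [592.6 -56.9] [629.8 -65.3]  +y: [504.6 -36.9] [540.4 -47.3]
posts scene [641.2 -34.7] [604.9 -21.4] [593.9 -47.5] [555.6 -12.4] [514.7   1.5]
fin side top [667.9 121.5] scene [668.8 121.8]
```

Run:
```python
from h import *
import pickle
d=pickle.load(open('d0.pkl','rb'));q=d['side']
st=manip.read_state();print({k:np.round(v,3) for k,v in st.items()})
c=camera('wrist');print(np.round(c['mount'],3),c['fx'],c['k1'])
print('jar base',cast(q,278,390,0),'cap',cast(q,276,345,90))
```

```text
{'clock': np.float64(0.1), 'joints': array([-0.067,  0.3  ,  1.522, -0.   ,  1.321, -0.067]), 'qd': array([ 0.   , -0.001, -0.001,  0.   ,  0.   ,  0.   ]), 'effort': array([ 2.0000e-03, -5.3264e+01, -3.5328e+01,  7.1000e-02,  2.3000e-02,
       -0.0000e+00]), 'eef_pos': array([ 5.49777e+02, -6.00000e-03,  2.04956e+02]), 'eef_rot': array([-3.141, -0.   ,  1.571]), 'wrist_force': array([-0.145, -0.114, -0.286]), 'moment': array([ 0.062,  0.04 , -0.023]), 'finger_force': np.float64(0.0), 'finger_gap': np.float64(93.736)}
[[-1.0000e-03 -9.6600e-01 -2.5800e-01  7.4500e+01]
 [ 1.0000e+00 -1.0000e-03  0.0000e+00 -6.4000e-01]
 [-1.0000e-03 -2.5800e-01  9.6600e-01 -1.8018e+02]
 [ 0.0000e+00  0.0000e+00  0.0000e+00  1.0000e+00]] 299.8260786455314 -0.00406596170167346
jar base [ 499.65169158 -446.84447409    0.        ] cap [ 499.08954879 -426.60860703   90.        ]
```

Call:
{"fn": "move_arm", "kwargs": {
  "dp": [
    [-5, -26.5, 0],
    [-5, -26.5, 0],
    [-5, -26.5, 0],
    [-5, -26.5, 0],
    [-5, -26.5, 0],
    [-5, -26.5, 0],
    [-5, -26.5, 0],
    [-5, -26.5, 0],
    [-5, -26.5, 0],
    [-5, -26.5, 0]
  ],
  "rotation": [
    [0, 0, -0.153],
    [0, 0, -0.153],
    [0, 0, -0.153],
    [0, 0, -0.153],
    [0, 0, -0.153],
    [0, 0, -0.153],
    [0, 0, -0.153],
    [0, 0, -0.153],
    [0, 0, -0.153],
    [0, 0, -0.153]
  ],
  "hand": [1, 1, 1, 1, 1, 1, 1, 1, 1, 1]
}}

```text
clock: 1.4
eef_pos: [499.7, -265.8, 205.2]
eef_rot: [-3.141, 0.0, 0.036]
wrist_force: [-0.3, -0.7, 0.2]
finger_gap: 94.1
finger_force: 0.0
```

```bash
cat >> h.py <<'E'
from scipy.spatial.transform import Rotation as Ro
def wrist():
    st=manip.read_state();c=camera('wrist')
    T=np.eye(4);T[:3,:3]=Ro.from_euler('xyz',st['eef_rot']).as_matrix();T[:3,3]=st['eef_pos']
    M=T@np.array(c['mount']);c['R']=M[:3,:3].T;c['t']=-M[:3,:3].T@M[:3,3];return c,st
E
python3 - <<'E'
from h import *
c,st=wrist();print(st['eef_pos'],st['eef_rot'],st['joints'])
cv2.imwrite('pics/w1.png',c['image'][:,:,::-1])
import pickle;pickle.dump(c,open('w1.pkl','wb'))
for X in [(498,-265.5,111),(552,-264,111),(444,-268,111)]:print(proj(c,X))
E
```

```text
[ 499.6694203  -265.83753282  205.22560382] [-3.14137293e+00  3.75125570e-04  3.57290316e-02] [-5.53638374e-01  3.36012731e-01  1.47411814e+00 -2.66075222e-05
  1.33189575e+00  9.81435264e-01]
[317.55705225 204.11540725]
[317.92366676 146.47359883]
[318.228169   256.41411628]
```

View pics/w1.png

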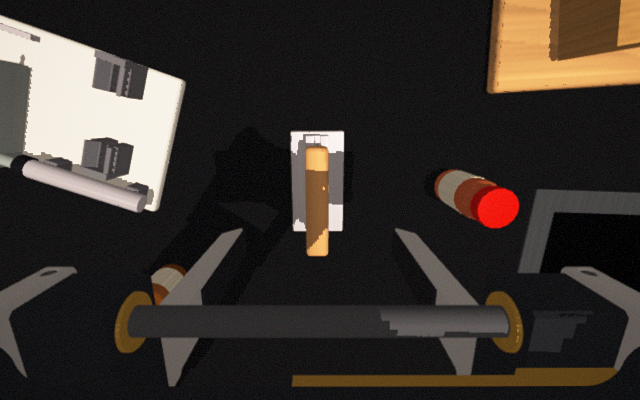

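The wrist view shows the handle at columns 305-329, rows 147-256, within 1 px of the prediction. I'll descend and grip it.

Call:
{"fn": "move_arm", "kwargs": {
  "dp": [
    [-1.5, 0.5, -25],
    [0, 0, -25],
    [0, 0, -25],
    [0, 0, -25],
    [0, 0, -20],
    [0, 0, -6],
    [0, 0, 0],
    [0, 0, 0],
    [0, 0, 0],
    [0, 0, 0]
  ],
  "rotation": [
    [0, 0, 0],
    [0, 0, 0],
    [0, 0, 0],
    [0, 0, 0],
    [0, 0, 0],
    [0, 0, 0],
    [0, 0, 0],
    [0, 0, 0],
    [0, 0, 0],
    [0, 0, 0]
  ],
  "hand": [1, 1, 1, 1, 1, 1, 0.5, 0.2, 0, 0],
  "newtons": 25
}}

```text
clock: 2.7
eef_pos: [498.6, -264.6, 79.8]
eef_rot: [3.141, -0.0, 0.041]
wrist_force: [0.4, -1.0, -0.3]
finger_gap: 57.7
finger_force: 0.0
```

Call:
{"fn": "move_arm", "kwargs": {
  "dp": [
    [0, 0, 0],
    [0, 0, 0],
    [0, 0, 0],
    [0, 0, 0]
  ],
  "rotation": [
    [0, 0, 0],
    [0, 0, 0],
    [0, 0, 0],
    [0, 0, 0]
  ],
  "hand": [0, 0, 0, 0]
}}

```text
clock: 3.2
eef_pos: [498.5, -264.5, 79.4]
eef_rot: [-3.142, 0.0, 0.041]
wrist_force: [-0.4, -0.2, 1.0]
finger_gap: 21.6
finger_force: 25.0
```

Call:
{"fn": "move_arm", "kwargs": {
  "dp": [
    [0, 0, 20],
    [0, 0, 30],
    [0, 0, 35],
    [10, 33, 5],
    [10, 33, 0],
    [10, 33, 0],
    [10, 33, 0],
    [10, 33, 0],
    [10, 34, 0],
    [10, 34, 0]
  ],
  "rotation": [
    [0, 0, 0],
    [0, 0, 0],
    [0, 0, 0],
    [0, 0, -0.05],
    [0, 0, -0.05],
    [0, 0, -0.05],
    [0, 0, -0.05],
    [0, 0, -0.05],
    [0, 0, -0.05],
    [0, 0, -0.042]
  ],
  "hand": [0, 0, 0, 0, 0, 0, 0, 0, 0, 0]
}}

```text
clock: 4.45
eef_pos: [568.6, -30.4, 169.2]
eef_rot: [3.141, 0.0, -0.303]
wrist_force: [-0.3, -0.5, -1.4]
finger_gap: 21.8
finger_force: 25.0
```

Call:
{"fn": "move_arm", "kwargs": {
  "dp": [
    [0, 0, 0],
    [0, 0, 0]
  ],
  "rotation": [
    [0, 0, 0],
    [0, 0, 0]
  ],
  "hand": [0, 0]
}}

```text
clock: 4.7
eef_pos: [568.3, -32.0, 169.2]
eef_rot: [3.141, 0.0, -0.301]
wrist_force: [0.1, 0.1, -2.6]
finger_gap: 21.9
finger_force: 25.0
```

Run:
```python
from h import *
c,st=wrist();print(st['eef_pos'],st['eef_rot'],st['joints'],st['wrist_force'],st['finger_gap'])
import pickle;pickle.dump(c,open('w2.pkl','wb'))
s=camera('side');pickle.dump(s,open('s2.pkl','wb'))
im=cv2.resize(s['image'][130:260,240:400],None,fx=4,fy=4)
w=c['image'];cv2.imwrite('pics/w2.png',w[:,:,::-1]);cv2.imwrite('pics/s2.png',im[:,:,::-1])
yaw=1.27;ex=np.array([np.cos(yaw),np.sin(yaw),0]);ey=np.array([-ex[1],ex[0],0]);S=np.array([568.9,-31.4,15])
for a,b,z in [(0,58,42),(0,-58,42),(0,28,42),(0,-28,42),(117,-33,43),(117-7,96,60),(117,-22,60)]:
    X=S+a*ex+b*ey+[0,0,z];print((a,b,z),X.round(1),'w',proj(c,X).round(1),'side crop',((proj(s,X)-[240,130])*4).round(0))
```

```text
[568.26986127 -31.95185061 169.23511521] [ 3.14132266e+00  4.10185558e-04 -3.00598245e-01] [-1.20424716e-01  3.73480009e-01  1.50930602e+00 -2.01838252e-04
  1.25925856e+00  1.75103171e+00] [ 0.12922513  0.08258346 -2.60235159] 21.858851594749368
(0, 58, 42) [513.5 -14.2  57. ] w [317.2 250.8] side crop [248. 285.]
(0, -58, 42) [624.3 -48.6  57. ] w [317.  138.7] side crop [434. 323.]
(0, 28, 42) [542.2 -23.1  57. ] w [317.2 223.9] side crop [295. 295.]
(0, -28, 42) [595.6 -39.7  57. ] w [317.1 169.9] side crop [385. 313.]
(117, -33, 43) [635.1  70.6  58. ] w [197.  165.1] side crop [442. 214.]
(110, 96, 60) [509.8 102.1  75. ] w [210.6 292.2] side crop [252. 162.]
(117, -22, 60) [624.6  73.8  75. ] w [191.1 179.5] side crop [427. 188.]
```

View pics/w2.png

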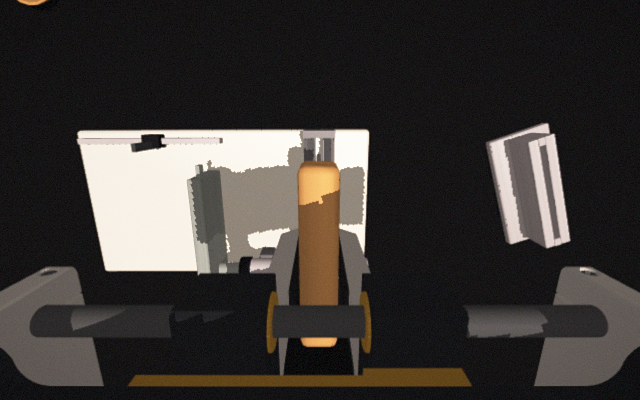

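The wrist view shows the slot's -y post at columns 303-335, with its slot centred near 318. That agrees with the blade (317 predicted). I'll lower the scraper in.

Call:
{"fn": "move_arm", "kwargs": {
  "dp": [
    [0.5, 0.5, -20],
    [0, 0, -19],
    [0, 0, -5],
    [0, 0, -5],
    [0, 0, -5],
    [0, 0, -5],
    [0, 0, -4],
    [0, 0, -4]
  ],
  "rotation": [
    [0, 0, 0],
    [0, 0, 0],
    [0, 0, 0],
    [0, 0, 0],
    [0, 0, 0],
    [0, 0, 0],
    [0, 0, 0],
    [0, 0, 0]
  ],
  "hand": [0, 0, 0, 0, 0, 0, 0, 0]
}}

```text
clock: 5.8
eef_pos: [569.0, -31.0, 102.3]
eef_rot: [-3.142, -0.0, -0.301]
wrist_force: [0.1, -1.6, -2.0]
finger_gap: 22.0
finger_force: 25.0
```

Call:
{"fn": "move_arm", "kwargs": {
  "dp": [
    [0, 0, -5],
    [0, 0, -5],
    [0, 0, -4],
    [0, 0, -3],
    [0, 0, -1],
    [0, 0, 0]
  ],
  "rotation": [
    [0, 0, 0],
    [0, 0, 0],
    [0, 0, 0],
    [0, 0, 0],
    [0, 0, 0],
    [0, 0, 0]
  ],
  "hand": [0, 0, 0, 0, 0, 0]
}}

```text
clock: 6.55
eef_pos: [569.1, -31.0, 84.5]
eef_rot: [-3.142, -0.0, -0.301]
wrist_force: [0.8, 0.4, -1.9]
finger_gap: 21.7
finger_force: 25.0
```

Call:
{"fn": "move_arm", "kwargs": {
  "dp": [
    [0, 0, -1],
    [0, 0, -0.5],
    [0, 0, 0]
  ],
  "rotation": [
    [0, 0, 0],
    [0, 0, 0],
    [0, 0, 0]
  ],
  "hand": [0, 0, 0]
}}

```text
clock: 6.92
eef_pos: [569.3, -31.0, 84.4]
eef_rot: [-3.141, -0.001, -0.301]
wrist_force: [-5.5, 1.0, 13.4]
finger_gap: 21.7
finger_force: 25.0
```

Contact is at z 84.4, so the scraper is seated. I'll release it and retreat upward.

Call:
{"fn": "move_arm", "kwargs": {
  "dp": [
    [0, 0, 1],
    [0, 0, 0],
    [0, 0, 0],
    [0, 0, 0],
    [0, 0, 5],
    [0, 0, 20],
    [0, 0, 25],
    [0, 0, 25],
    [0, 0, 0]
  ],
  "rotation": [
    [0, 0, 0],
    [0, 0, 0],
    [0, 0, 0],
    [0, 0, 0],
    [0, 0, 0],
    [0, 0, 0],
    [0, 0, 0],
    [0, 0, 0],
    [0, 0, 0]
  ],
  "hand": [0.7, 0.7, 0.7, 0.7, 0.7, 0.7, 0.7, 0.7, 0.7]
}}

```text
clock: 8.05
eef_pos: [569.8, -31.1, 160.8]
eef_rot: [-3.141, -0.003, -0.301]
wrist_force: [0.2, 0.5, -0.4]
finger_gap: 65.9
finger_force: 0.0
```

Call:
{"fn": "move_arm", "kwargs": {
  "dp": [
    [2, 24, 0],
    [2, 24, 0],
    [2, 24, 0],
    [2, 24, 0],
    [2.5, 23, 0],
    [0, 0, 0],
    [0, 0, 0]
  ],
  "rotation": [
    [0, 0, 0],
    [0, 0, 0],
    [0, 0, 0],
    [0, 0, 0],
    [0, 0, 0],
    [0, 0, 0],
    [0, 0, 0]
  ],
  "hand": [0.7, 0.7, 0.7, 0.7, 0.7, 0.7, 0.7]
}}

```text
clock: 8.93
eef_pos: [579.2, 87.4, 158.3]
eef_rot: [3.141, 0.001, -0.301]
wrist_force: [-0.2, -0.5, -0.0]
finger_gap: 65.6
finger_force: 0.0
```

Run:
```python
from h import *
c,st=wrist();print(st['eef_pos'],st['eef_rot'],st['joints'],st['wrist_force'],st['finger_gap'])
cv2.imwrite('pics/w3.png',c['image'][:,:,::-1])
yaw=1.27;ex=np.array([np.cos(yaw),np.sin(yaw),0]);ey=np.array([-ex[1],ex[0],0]);S=np.array([568.9,-31.4,15])
for a,b,z in [(0,54,101),(0,-54,101),(117,-33,43),(117-7,96,60),(124,-22,60),(117,25,60)]:
    X=S+a*ex+b*ey+[0,0,z];print((a,b,z),X.round(1),'w',proj(c,X).round(1))
```

```text
[579.24060841  87.43261567 158.26039995] [ 3.14109562e+00  8.42623863e-04 -3.01324313e-01] [ 8.73585196e-02  4.20113508e-01  1.47074389e+00 -1.48105545e-04
  1.25170339e+00  1.95952548e+00] [-0.20662499 -0.47000847 -0.01470416] 65.63231044599944
(0, 54, 101) [517.3 -15.4 116. ] w [462.3 253.5]
(0, -54, 101) [620.5 -47.4 116. ] w [480.8 114.1]
(117, -33, 43) [635.1  70.6  58. ] w [317.2 139.5]
(110, 96, 60) [509.8 102.1  75. ] w [324.7 275.5]
(124, -22, 60) [626.7  80.5  75. ] w [309.1 153.5]
(117, 25, 60) [579.7  87.8  75. ] w [317.3 205.4]
```

View pics/w3.png

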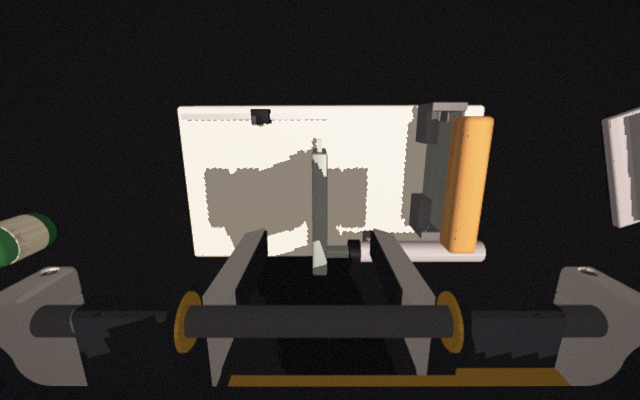

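The scraper stands upright in the slot, handle from (460,252) to (478,117) as predicted. The plate is centred between the fingers at column 319, so I'll descend and grip it.

Call:
{"fn": "move_arm", "kwargs": {
  "dp": [
    [0, 0, -25],
    [0, 0, -25],
    [0, 0, -25],
    [0, 0, -23],
    [0, 0, -15],
    [0, 0, -5],
    [0, 0, 0],
    [0, 0, 0],
    [0, 0, 0],
    [0, 0, 0]
  ],
  "rotation": [
    [0, 0, 0],
    [0, 0, 0],
    [0, 0, 0],
    [0, 0, 0],
    [0, 0, 0],
    [0, 0, 0],
    [0, 0, 0],
    [0, 0, 0],
    [0, 0, 0],
    [0, 0, 0]
  ],
  "hand": [0.7, 0.7, 0.7, 0.7, 0.7, 0.7, 0, 0, 0, 0],
  "newtons": 30
}}

```text
clock: 10.22
eef_pos: [579.6, 88.0, 41.2]
eef_rot: [-3.141, -0.0, -0.301]
wrist_force: [-0.1, -0.4, 1.0]
finger_gap: 29.0
finger_force: 0.0
```

Call:
{"fn": "move_arm", "kwargs": {
  "dp": [
    [0, 0, 0],
    [0, 0, 0],
    [0, 0, 0]
  ],
  "rotation": [
    [0, 0, 0],
    [0, 0, 0],
    [0, 0, 0]
  ],
  "hand": [0, 0, 0]
}}

```text
clock: 10.6
eef_pos: [579.5, 87.8, 41.0]
eef_rot: [3.141, 0.0, -0.301]
wrist_force: [-2.5, -2.7, 2.3]
finger_gap: 13.8
finger_force: 30.0
```

Call:
{"fn": "move_arm", "kwargs": {
  "dp": [
    [2.7, 8.6, 0],
    [2.7, 8.6, 0],
    [2.7, 8.6, 0],
    [2.7, 8.6, 0],
    [2.7, 8.6, 0],
    [0, 0, 0],
    [0, 0, 0]
  ],
  "rotation": [
    [0, 0, 0],
    [0, 0, 0],
    [0, 0, 0],
    [0, 0, 0],
    [0, 0, 0],
    [0, 0, 0],
    [0, 0, 0]
  ],
  "hand": [0, 0, 0, 0, 0, 0, 0]
}}

```text
clock: 11.48
eef_pos: [592.8, 131.2, 41.0]
eef_rot: [3.141, 0.0, -0.301]
wrist_force: [-5.1, -3.9, 5.7]
finger_gap: 13.4
finger_force: 30.0
```

Run:
```python
from h import *
import pickle
c,st=wrist();s=camera('scene');q=camera('side');pickle.dump((c,s,q,st),open('d4.pkl','wb'))
print(st['eef_pos'],st['eef_rot'],st['wrist_force'])
ex=np.array([.296,.955,0]);ey=np.array([-.955,.296,0])
tip=np.array([*(st['eef_pos'][:2]),58])-58*ey;fin=np.array([668.4,121.7,60]);print(tip)
out=[]
for n,k in (('w',c),('s',s),('q',q)):
    a=proj(k,tip).round();b=proj(k,fin).round();print(n,a,b)
    m=((a+b)/2).astype(int);x0,y0=max(m[0]-22,0),max(m[1]-22,0);print((x0,y0))
    out.append(cv2.resize(k['image'][y0:y0+44,x0:x0+44],(264,264),interpolation=cv2.INTER_CUBIC))
cv2.imwrite('pics/t4.png',np.hstack(out)[:,:,::-1])
```

```text
[592.83271778 131.17812341  41.02258673] [ 3.14122009e+00  3.98794840e-04 -3.00844087e-01] [-5.06835284 -3.92120853  5.70871958]
[648.22271778 114.01012341  58.        ]
w [317. 153.] [292. 120.]
(np.int64(282), np.int64(114))
s [341. 298.] [332. 308.]
(np.int64(314), np.int64(281))
q [354. 175.] [362. 173.]
(np.int64(336), np.int64(152))
```

View pics/t4.png

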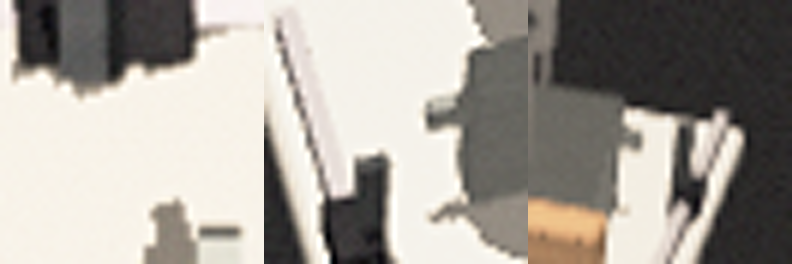

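Run:
```python
from h import *
import pickle
c,s,q,st=pickle.load(open('d4.pkl','rb'))
ex=np.array([.2963,.9551,0])
g=cv2.cvtColor(c['image'],cv2.COLOR_RGB2GRAY)
for r in (120,123,126,128,150,151,152,153,154,156): print(r,g[r,280:330])
def W(u,v,z): return cast(c,u,v,z)
for v in (118,126): 
  F=W(295.5,v,63); P=W(318.2,152.5,60); print(F.round(1),P.round(1),'rem',((F-P)@ex).round(2))
Q=lambda u,v,z:cast(q,336+u/6-.4,152+v/6-.4,z); S=lambda u,v,z:cast(s,314+u/6-.4,281+v/6-.4,z)
# side: tip (638-528,140), fin top (682-528,130); scene: tip(430-264,112) fin top (370-264,160)
print('side',((Q(157,128,63)-Q(111,137,58))@ex).round(2),Q(157,128,63),Q(111,137,58)); print('scene',((S(106,160,63)-S(166,112,58))@ex).round(2),S(106,160,63),S(166,112,58))
```

```text
120 [244 243 245 244 204  59  44  49  46  43  19  34  90  96  90  91  94  92
  87  73  36  36  39  53  54  59  56  59  55  60  65  59  55  37  85 183
 205 245 246 243 244 244 243 244 244 240 208 242 244 244]
123 [242 243 243 246 228  77  38  40  42  40  34  38  89  91  88  88  87  91
  89  73  36  32  35  46  55  55  50  48  49  49  51  56  47  65 165 246
 244 243 243 243 243 243 243 243 243 243 243 243 244 244]
126 [244 242 244 241 160 182 186 205 248 247 184 131  98  97  91  94  93  95
  97  84  44  49 116 234 248 244 194 205 247 248 246 246 244 245 244 243
 244 243 243 243 243 243 243 243 242 243 243 243 242 242]
128 [243 244 244 244 243 245 244 243 244 243 242 211 246 244 153 128 133 136
 144 183 187 204 245 246 243 244 244 243 244 243 243 243 244 244 242 243
 244 243 243 243 243 243 243 243 243 243 243 243 243 243]
150 [243 243 242 243 243 244 243 243 243 243 243 244 243 243 243 243 243 243
 244 243 243 243 243 244 243 243 242 186 138 130 138 135 163 238 247 242
 243 242 242 242 242 242 244 243 243 243 243 243 243 243]
151 [244 243 243 243 243 243 243 243 243 243 242 243 244 243
[... 564 characters left out ...]
154 [244 244 243 244 243 244 243 243 243 244 244 244 243 244 243 244 243 243
 243 244 242 243 244 244 244 244 236 230 144 137 135 133 132 134 167 221
 229 226 223 225 224 229 238 244 243 244 243 243 243 243]
156 [242 243 243 245 243 243 243 244 243 243 243 243 243 243 243 243 243 242
 243 244 243 244 243 244 246 243 147 132 138 133 135 136 134 133 152 222
 226 225 225 225 223 226 236 244 242 244 243 243 243 243]
[668.8 119.2  63. ] [648.5 113.4  60. ] rem 11.52
[665.1 120.4  63. ] [648.5 113.4  60. ] rem 11.6
side 6.62 [668.00205958 117.62445844  63.        ] [647.55104034 117.0417035   58.        ]
scene 11.81 [670.00629022 121.13342348  63.        ] [648.52901817 115.43329077  58.        ]
```

The wrist crop shows the fin's top centred at column 295.5 and the pointer at 318.2. Both widths match 4 mm, so 11.5 mm of pull remains.

Call:
{"fn": "move_arm", "kwargs": {
  "dp": [
    [1.2, 3.7, 0],
    [1.2, 3.7, 0],
    [1.0, 3.5, 0],
    [0, 0, 0],
    [0, 0, 0],
    [0, 0, 0]
  ],
  "rotation": [
    [0, 0, 0],
    [0, 0, 0],
    [0, 0, 0],
    [0, 0, 0],
    [0, 0, 0],
    [0, 0, 0]
  ],
  "hand": [0, 0, 0, 0, 0, 0]
}}

```text
clock: 12.38
eef_pos: [596.1, 142.0, 41.0]
eef_rot: [3.141, 0.001, -0.301]
wrist_force: [-5.3, -3.9, 6.6]
finger_gap: 13.6
finger_force: 30.0
```

Run:
```python
from h import *
import pickle
c,st=wrist();s=camera('scene');q=camera('side');pickle.dump((c,s,q,st),open('d5.pkl','wb'))
print(st['eef_pos'],st['eef_rot'],st['wrist_force'])
g=cv2.cvtColor(c['image'],cv2.COLOR_RGB2GRAY)
for r in (116,120,124,126,128,150,151,152,153,154): print(r,g[r,300:335])
o=[cv2.resize(c['image'][95:165,280:350],(350,350),interpolation=cv2.INTER_CUBIC)]
for k in (s,q):
    p=proj(k,[658,122,60]).astype(int);print(p-25)
    o.append(cv2.resize(k['image'][p[1]-25:p[1]+25,p[0]-20:p[0]+20],(200,350)[:1]+(350,),interpolation=cv2.INTER_CUBIC))
cv2.imwrite('pics/t5.png',np.hstack(o)[:,:,::-1])
```

```text
[596.10337727 141.95574484  41.00080272] [ 3.14106845e+00  6.66264548e-04 -3.00966980e-01] [-5.25181478 -3.88338563  6.56620506]
116 [242 246 242  80  43  49  50  25  20  21  15  16  20  43 103 102  99 101
 100 101 100  98  64  54  59  60  59  60  57  58  58  57 124 252 247]
120 [246 244 185  56  39  48  55  48  32  18  15  16  19  34  94  93  98  92
  96  94  93  92  58  58  59  60  63  58  59  62  60  53  76 207 247]
124 [241 165 141  87  53  64  65  58  53  47  50  53  48  57  92  93  93  92
  92  90  92  88  63  49  51  64  64  69 105 110 122 156 207 246 245]
126 [243 162 182 192 205 247 247 191 138 136 132 134 135 131  98  91  95  97
  99 101 100 149 244 194 204 247 248 246 247 246 244 246 245 244 244]
128 [245 244 245 245 244 244 244 245 245 246 243 153 135 136 144 181 187 204
 247 248 246 245 247 245 244 244 244 244 244 244 243 243 243 243 244]
150 [244 243 244 244 244 245 236 232 146 135 132 134 129 136 176 247 247 246
 243 244 241 243 244 244 244 243 243 244 243 244 243 243 243 243 244]
151 [244 243 243 243 244 240 162 146 136 135 138 136 132 137 163 233 236 232
 208 206 208 214 239 245 244 243 243 244 244 244 244 244 244 243 244]
152 [245 244 243 244 244 243 192 133 134 136 133 137 135 131 131 119 114 115
 105 106 104 127 209 244 244 244 244 243 244 244 243 244 244 243 244]
153 [243 244 244 244 245 245 242 152 133 137 135 138 133 139 133 153 155 161
 161 156 159 171 228 244 244 244 244 243 243 244 242 243 243 243 242]
154 [244 244 244 244 244 246 244 151 132 136 134 135 147 184 197 223 223 226
 227 227 226 226 237 244 244 243 243 244 243 243 243 244 243 244 244]
[313 279]
[332 147]
```

View pics/t5.png

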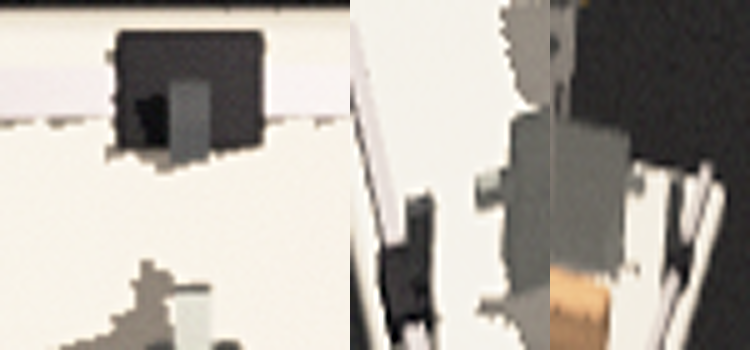

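In the wrist crop, the pointer (columns 314.7-321.7) sits right under the fin band (313.6-321.6). About 0.25 mm is left, so I'll make a tiny nudge.

Call:
{"fn": "move_arm", "kwargs": {
  "dp": [
    [0.1, 0.3, 0],
    [0, 0, 0],
    [0, 0, 0],
    [0, 0, 0],
    [0, 0, 0]
  ],
  "rotation": [
    [0, 0, 0],
    [0, 0, 0],
    [0, 0, 0],
    [0, 0, 0],
    [0, 0, 0]
  ],
  "hand": [0, 0, 0, 0, 0]
}}

```text
clock: 13.15
eef_pos: [596.2, 142.2, 41.0]
eef_rot: [3.141, 0.001, -0.301]
wrist_force: [-5.6, -3.5, 5.5]
finger_gap: 13.9
finger_force: 30.0
```

Run:
```python
from h import *
import pickle
c,st=wrist();print(st['eef_pos'],st['wrist_force'],st['finger_force'])
g=cv2.cvtColor(c['image'],cv2.COLOR_RGB2GRAY)
for r in (118,121,152): print(r,g[r,305:328])
q=camera('side')
cv2.imwrite('pics/f6.png',cv2.resize(q['image'][130:260,250:400],None,fx=4,fy=4)[:,:,::-1])
```

```text
[596.18599719 142.2366643   41.00256475] [-5.56414247 -3.46104621  5.49356597] 29.999974966049194
118 [ 52  51  48  18   8  22  14  16  21  53  93 100 100  98  98 100  95  77
  57  58  58  64  62]
121 [50 52 50 46 19 17 19 22 12 45 91 93 91 93 92 89 89 73 56 55 61 62 60]
152 [246 241 153 134 134 135 137 138 131 126 115 115 115 114 106 106 127 209
 244 244 244 244 244]
```

View pics/f6.png

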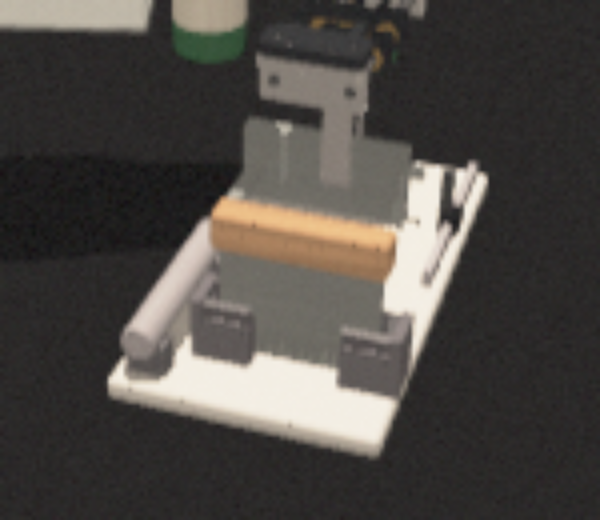

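The side view shows the scraper fully down in both posts, with its handle at (212-395,200-275). The plate is held out and its pointer is level with the fin to within about 0.2 mm. I'm handing in.

```bash
python3 -c "
from cell import manip
print(manip.sign_off())"
```

```text
the job is handed in; nothing more can be done
None
```

I handed the job in at about 13 s: the scraper sits fully in the guide and is released, and the arm is holding the stop plate with its pointer within about 0.2 mm of the rider's fin by the wrist camera; I saw no contact with the rider or anything else on the counter.

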